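# Hold the sign stand over its mounting pad, squared to a straightedge

## Task

We are about to stick the little sign stand onto the yellow pad of the plinth board: first lay the straightedge flat on the counter, flush against the plinth's near long edge (the one facing the robot) and roughly centred along it, and let go of it. Then lift the sign stand over the tops of the row of tins and mug, not round it, and hold it level about 10 mm above the pad, centred and parallel to it, so that the line can be checked against the straightedge before it is stuck down. Never let the stand touch the plinth and do not disturb the row; finish still holding the stand there and do not let go.

Things in the scene. Friction and masses are not known exactly. Their poses are not given: they have to be found in the camera images.
- plinth: fixed dark wood plinth board lying on the counter, 90 (its x) x 160 (its y) x 12 mm high, with a yellow mounting pad on top. Origin: centre of its underside. Its x axis points away from the robot, give or take 0.2 rad; the near long edge is the upright face at its x = -45 mm, 160 mm long and 12 mm high
- pad (a point): centre of the top face of the yellow mounting pad, 50 (x) x 110 (y) mm, 14 mm above the counter (it stands 2 mm proud of the plinth), in the middle of the plinth; axes as the plinth's
- straightedge: loose aluminium bar 50 (its x) x 180 (its y) x 5 mm, 0.2 kg; on its middle a black upright grip, 14 (x) x 70 (y) mm, its top 52 mm above the underside (flange 22 x 80 mm up to 10 mm). Origin: centre of underside. Same after a half turn, either long edge serves; laid flush, its centre is 70 mm from the plinth's. Starts at the right, roughly pointing away from the robot
- sign_stand: loose stand, 0.2 to 0.33 kg: wood foot 56 (its x) x 120 (its y) x 12 mm, upright white panel with blue band on its middle, 10 (x) x 110 (y) mm, top 112 mm above the underside. Origin: centre of underside. Same after a half turn; its y goes along the pad's y; the foot overlaps the pad by 3 mm in x, 5 mm in y. Starts at the left; the row is between it and the plinth
- creamer_small: creamer tin with blue lid, 55 mm across, 82 mm high, loose, one of the row of three that stands between sign stand and plinth and runs away from the robot; origin: centre of underside; its axes are the room's (y to the robot's left)
- creamer_tall: taller creamer tin with blue lid, 57 mm across, 94 mm high, loose, one of the row; origin: centre of underside
- mug: white mug standing upside down, 70 mm wide, 99 mm long with its handle, which points along the row, 90 mm high, loose, one of the row; origin: centre of its underside extents
- samovar_axis (a point): where the upright axis of the big fixed samovar behind the sign stand meets the counter. The samovar is 0.56 m high and up to 0.2 m in radius, widest from 0.26 m up, its tap included: keep wrist and arm clear of it
Things that resemble listed ones, but are neither listed nor needed, are in the scene too. Of the things that look like the plinth, the larger one is meant.

How it is judged (in metres and radians):
On the way, in this order (a step that is already met when the one before it is completed fails the run):
1. the straightedge lies flat and flush against the plinth's near long edge, released (x of straightedge in the frame of plinth between -0.0735 and -0.0675 m and y of straightedge in the frame of plinth between -0.035 and 0.035 m and angle between the y axis of straightedge and the y axis of plinth, either way round below 0.03 rad and height (world z) of straightedge below 0.004 m and angle between straightedge's own z axis and vertical below 0.05 rad and contact force between straightedge and the fingers below 0.1 N), for 0.2 s.
2. the sign stand is held, with its underside higher than the row's tops, above the line of the row (height (world z) of sign_stand above 0.095 m and contact force between sign_stand and the fingers above 0.5 N and y of sign_stand in the frame of creamer_small between -0.04 and 0.04 m and x of sign_stand in the frame of creamer_small between -0.22 and 0.22 m).
At the end, for the whole second after the job is handed in: straightedge flat, released, flush on the plinth's near edge (gap to 3.5 mm, 0.03 rad, centred to 35 mm); sign stand held by the gripper alone, still, 3 to 20 mm above the pad, centred to 6 mm each way, parallel and level to 0.06 rad (all of step 1 and x of sign_stand in the frame of pad between -0.006 and 0.006 m and y of sign_stand in the frame of pad between -0.006 and 0.006 m and z of sign_stand in the frame of pad between 0.003 and 0.02 m and angle between the y axis of sign_stand and the y axis of plinth, either way round below 0.06 rad and angle between sign_stand's own z axis and vertical below 0.06 rad and linear speed of sign_stand below 0.02 m/s and contact force between sign_stand and the fingers above 1 N and contact force between sign_stand and plinth below 0.1 N and contact force between sign_stand and straightedge below 0.1 N); the arm keeps its last pose, push and grip.
It fails at once if the sign stand touches the plinth or its pad (contact force between sign_stand and plinth above 0.3 N).
It fails at once if something of the row is pushed more than 15 mm or tipped (distance of any of creamer_small, creamer_tall, mug from where it was at the start of the episode above 0.015 m or angle between any of creamer_small, creamer_tall, mug's own z axis and vertical above 0.2 rad).
It fails at once if the sign stand crosses the line of the row lower than the row's tops (y of sign_stand in the frame of creamer_small between -0.02 and 0.02 m and height (world z) of sign_stand below 0.094 m).
It also fails if it takes over 61 s, if anything falls off the work surface, if the arm or the gripper's body presses on something with over 40 N, if the wrist force passes 120 N, or if a joint passes its speed limit or range.

## Robot

A 6-joint arm with a two-finger parallel gripper is mounted at the origin on a cart in front of the work surface, level with it; the furniture and walls round the work are solid. World frame = base frame: x ahead of the robot, y to its left, z up, the work surface at z = 0. Lengths are in mm, angles in rad, forces in N, time in s.
With the tool pointing down it reaches from about 300 to 775 mm from the base axis. Payload 14.6 kg.
Tool frame: the origin (TCP) lies midway between the tips of the shut fingers; the grasp point (between the pads) lies 19 mm behind it; z points along the fingers, y is the direction in which the jaws open and shut (so a half turn about z gives the same grasp; the last joint's range is limited). The gripper opens to 94 mm and grips with 3 to 60 N. Pads are 16 mm wide; open, the fingers measure 119 mm over their backs; the gripper's body (75 mm by 177 mm) begins 78 mm behind the grasp point.
Start: joints at [-1.309, 0.3, 1.521, -0, 1.321, -0.067], TCP at [177.592, -520.529, 205.446] pointing down, gripper open.
Joint ranges: [-3.03, 3.03], [-0.79, 2.21], [0.23, 2.52], [-1.04, 4.18], [0, 3.07], [-2.55, 2.55]. Speed limits (rad/s): [2.22, 2.22, 2.57, 3.14, 3.14, 3.14].

## Interface

Orientations are given as [roll, pitch, yaw] about the fixed x, y, z axes, in that order (R = Rz(yaw) Ry(pitch) Rx(roll)).
In Python, from cell import manip gives the robot as it stands.
- The arm moves only by the tool play_rows, never from a script. Its argument "commands" is a list of rows, each an object of numbers: "x", "y", "z": the shift along the tool's x, y, z in m; "wx", "wy", "wz": the turn, a rotation vector about the tool's x, y, z in degrees; "grip": the opening, from 0 (shut) to 1 (fully open). In form: [{"x": .., "y": .., "z": .., "wx": .., "wy": .., "wz": .., "grip": ..}, ...]. A call has 1 to 20 rows; each row shifts and turns the commanded pose from where the row before left it, along the tool's axes as they then stand; what a row does not reach is not made up. A row lasts 1/8 s, in which the tool goes at most 62.5 mm and 10.7 degrees, less where a joint would pass 70% of its speed; a pose out of reach is approached as far as the arm can. A call is refused whole if a number of a shift passes 0.0625 or a number of a turn 10.7, either way. A call with a gripper value outside its range is refused whole. The fingers move at their own pace and stop on an object; "squeeze" is the grip in N (left out, the last holds). Time passes only in rows, so rows that do not move let the fingers close. It gives the time, the measured TCP pose, the force and the opening at its end, in the units of the state.
- manip.read_state(): the state, without advancing time (a new reading comes with each control period).
- manip.camera(name): name is "scene" or "top" or "wrist"; returns (picture, depth): 480x640x3 uint8, red, green, blue; 480x640 float32, mm along the optical axis (not along the pixel's ray), 0 where there is no reading.
- manip.camera_info(name): a dict with "intrinsics" (3x3 intrinsics, pixels), "camera_from_world" (4x4, takes a point from world to camera coordinates); the wrist camera has in their place "tool_from_camera" (4x4, takes a point from camera to tool coordinates, whose origin is the TCP and whose axes are the flange's). Camera axes: x right, y up, looking along -z (the intrinsics and any distortion apply to the point x, -y, -z); pixel columns grow to the right and rows downward; lengths in mm; the calibration is good to about 2 mm. The wrist camera is an equidistant fisheye: a pixel r from the principal point sees the ray r / f radians off the axis. A picture is of the moment at which its call begins: read the wrist's pose just before it. camera_info takes no time and is no camera call.
- manip.sign_off(): hands the job in, once; it reports no verdict.
The state is a dict: "clock": time; "joints": joint angles; "qd": joint speeds; "effort": joint torques, N m; "eef_pos": TCP position; "eef_rot": TCP orientation; "wrist_force": force on the tool from outside, world axes, zero at the start; "moment": the same for the moment, N m; "finger_gap": finger opening in mm.
Only numpy, scipy, OpenCV 4.12 (cv2) and the standard library are available. Lean on these libraries where they do the work, as an engineer would, in place of code of your own. Each camera call takes 0.05 s, during which the arm holds its last target.

## Working session

There is one attempt and no reset: what is moved stays moved. The work goes in short steps, Python scripts to look and compute and a tool call to move; the robot and the scene stay as the last step left them, time stands still between calls to the robot, and variables do not carry over. Pictures are saved under pics/ and viewed, and the job is handed in when it is done.

Besides the shell and the picture viewer there is one more tool, called after "Request:" in YAML: its name, and indented under it one key for each argument. play_rows: Moves the arm, as the interface text tells. Its arguments: {"type":"object","properties":{"commands":{"type":"array"},"squeeze":{"type":"number"}},"required":["commands"]}

```bash
ls; mkdir -p pics; python3 - <<'E'
from cell import manip
import cv2,numpy as np
print(manip.read_state())
for n in ["scene","top","wrist"]:
    p,d=manip.camera(n); cv2.imwrite(f"pics/{n}0.png",p[:,:,::-1]); np.save(f"pics/{n}0.npy",d); print(n,manip.camera_info(n))
E
```

```text
pics
{'clock': 0.0, 'joints': array([-1.30864770e+00,  3.00492921e-01,  1.52157505e+00, -8.92643940e-06,
        1.32067859e+00, -6.65760104e-02]), 'qd': array([ 0.00216693,  0.00071082,  0.00040504, -0.00114273, -0.0018893 ,
        0.00031926]), 'effort': array([-3.70064654e-04, -5.31806552e+01, -3.52734375e+01,  7.08445231e-02,
        2.44358007e-02, -4.29990610e-05]), 'eef_pos': array([ 177.50108449, -520.30042252,  204.87690777]), 'eef_rot': array([-3.14044073e+00, -6.81386084e-05,  3.28726812e-01]), 'wrist_force': array([0.17191384, 0.44736252, 0.13264445]), 'moment': array([0.0426761 , 0.01705395, 0.05591833]), 'finger_gap': 93.95641064412744}
scene {'intrinsics': array([[605.32314295,   0.        , 319.0480093 ],
       [  0.        , 605.32314295, 240.39752874],
       [  0.        ,   0.        ,   1.        ]]), 'camera_from_world': array([[ 5.96522962e-01, -8.02392736e-01, -1.80624783e-02,
        -4.30363704e+02],
       [ 4.67548153e-01,  3.29121265e-01,  8.20413260e-01,
        -2.87725296e+02],
       [-6.52348895e-01, -4.97840426e-01,  5.71485633e-01,
        -1.601
[... 473 characters left out ...]
1.82662630e-01, -6.00889038e-03,  9.83157290e-01,
        -1.32205212e+03],
       [ 0.00000000e+00,  0.00000000e+00,  0.00000000e+00,
         1.00000000e+00]])}
wrist {'intrinsics': array([[371.64829954,   0.        , 318.21971206],
       [  0.        , 371.64829954, 251.11822443],
       [  0.        ,   0.        ,   1.        ]]), 'tool_from_camera': array([[ 4.01663740e-04,  9.65297774e-01,  2.61151386e-01,
         7.56647120e+01],
       [ 9.99999915e-01, -4.12001360e-04, -1.51625081e-05,
         3.16818045e-01],
       [ 9.29583907e-05,  2.61151369e-01, -9.65297857e-01,
        -1.79118400e+02],
       [ 0.00000000e+00,  0.00000000e+00,  0.00000000e+00,
         1.00000000e+00]])}
```

View pics/top0.png

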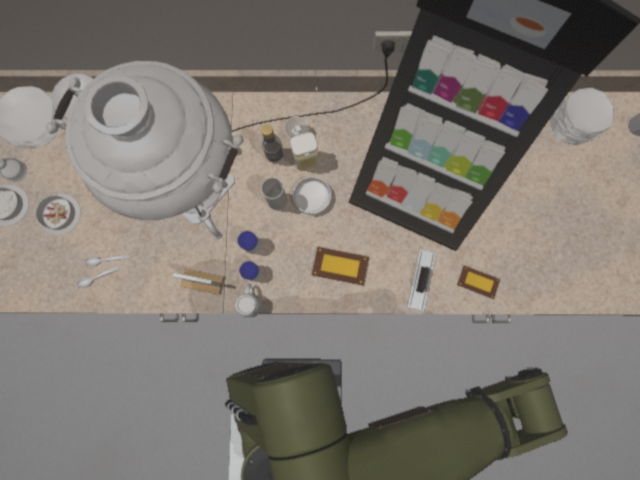

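View pics/scene0.png

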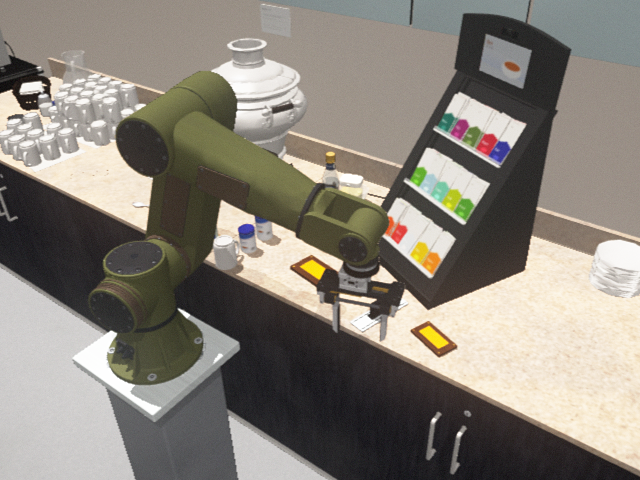

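View pics/wrist0.png

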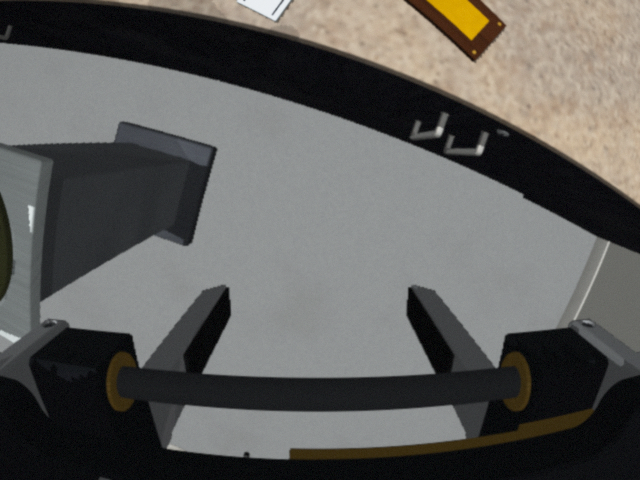

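```bash
cat > h.py <<'E'
import numpy as np, cv2
from scipy.spatial.transform import Rotation as R
from cell import manip
def cast(info,px,z):
    K=info["intrinsics"];T=np.linalg.inv(info["camera_from_world"])
    px=np.atleast_2d(px).astype(float)
    d=np.c_[(px[:,0]-K[0,2])/K[0,0],-(px[:,1]-K[1,2])/K[1,1],-np.ones(len(px))]@T[:3,:3].T
    o=T[:3,3]; return o+d*((z-o[2])/d[:,2])[:,None]
def tool(s):
    T=np.eye(4);T[:3,:3]=R.from_euler('xyz',s["eef_rot"]).as_matrix();T[:3,3]=s["eef_pos"];return T
def wcast(s,px,z):
    i=manip.camera_info("wrist");K=i["intrinsics"];T=tool(s)@i["tool_from_camera"]
    px=np.atleast_2d(px).astype(float);u=px-K[:2,2];r=np.hypot(*u.T);th=r/K[0,0]
    k=np.where(r>0,np.sin(th)/np.maximum(r,1e-9),0)
    d=np.c_[u[:,0]*k,-u[:,1]*k,-np.cos(th)]@T[:3,:3].T
    o=T[:3,3]; return o+d*((z-o[2])/d[:,2])[:,None]
def rect(P):
    r=cv2.minAreaRect(P[:,:2].astype(np.float32)); b=cv2.boxPoints(r)
    e=b[1]-b[0];f=b[2]-b[1]; l=e if np.hypot(*e)>np.hypot(*f) else f
    a=np.arctan2(l[1],l[0]); a=(a)%np.pi   # long axis dir
    return np.array(r[0]),r[1],a-np.pi/2   # yaw (y axis = long)
def big(m,near=None):
    n,l,st,c=cv2.connectedComponentsWithStats(m.astype(np.uint8))
    k=1+np.argmax(st[1:,4]) if near is None else 1+np.argmin(np.hypot(*(c[1:]-near).T)+1e4*(st[1:,4]<15))
    return l==k
E
python3 - <<'E'
from h import *
i=manip.camera_info("top");p=cv2.imread("pics/top0.png");hsv=cv2.cvtColor(p,cv2.COLOR_BGR2HSV)
yel=(hsv[...,0]>15)&(hsv[...,0]<32)&(hsv[...,1]>200)&(hsv[...,2]>150)
for c in [(341,266),(479,282)]:
    m=big(yel,c);q=np.argwhere(m)[:,::-1];print("yellow",q.mean(0),len(q),rect(cast(i,q,14)))
dark=(hsv[...,2]<110)&(hsv[...,1]>90)&(hsv[...,0]<20)
for c in [(341,266),(479,282)]:
    w=np.zeros(dark.shape,bool);w[c[1]-25:c[1]+25,c[0]-35:c[0]+35]=1
    q=np.argwhere(dark&w)[:,::-1];print("dark",len(q),rect(cast(i,q,12)))
hi=(hsv[...,0]>105)&(hsv[...,0]<135)&(hsv[...,1]>150)
for c,z in [((248,241),94),((249,270),82)]:
    m=big(hi,c);q=np.argwhere(m)[:,::-1];P=cast(i,q,z);print("lid",q.mean(0),len(q),P.mean(0))
print("mug",cast(i,(247,304),90))
cv2.imwrite("pics/crop.png",cv2.resize(p[220:330,160:300],None,fx=5,fy=5,interpolation=cv2.INTER_CUBIC))
cv2.imwrite("pics/crop2.png",cv2.resize(p[220:330,300:510],None,fx=3.8,fy=3.8,interpolation=cv2.INTER_CUBIC))
E
```

```text
Traceback (most recent call last):
  File "h.py", line 24, in big
    k=1+np.argmax(st[1:,4]) if near is None else 1+np.argmin(np.hypot(*(c[1:]-near).T)+1e4*(st[1:,4]<15))
                                                   ~~~~~~~~~^^^^^^^^^^^^^^^^^^^^^^^^^^^^^^^^^^^^^^^^^^^^^
ValueError: attempt to get argmin of an empty sequence
```

```bash
python3 - <<'E'
from h import *
i=manip.camera_info("top");p=cv2.imread("pics/top0.png");hsv=cv2.cvtColor(p,cv2.COLOR_BGR2HSV)
print(hsv[266,341],hsv[282,479],hsv[253,325],hsv[241,248],hsv[270,318])
yel=(hsv[...,0]>15)&(hsv[...,0]<35)&(hsv[...,1]>190)&(hsv[...,2]>130)
for c in [(341,266),(479,282)]:
    m=big(yel,c);q=np.argwhere(m)[:,::-1];print("yellow",q.mean(0),len(q),rect(cast(i,q,14)))
dark=(hsv[...,2]<110)&(hsv[...,1]>90)&(hsv[...,0]<20)
for c in [(341,266),(479,282)]:
    w=np.zeros(dark.shape,bool);w[c[1]-25:c[1]+25,c[0]-35:c[0]+35]=1
    q=np.argwhere(dark&w)[:,::-1];print("dark",len(q),rect(cast(i,q,12)))
hi=(hsv[...,0]>105)&(hsv[...,0]<135)&(hsv[...,1]>150)
for c,z in [((248,241),94),((249,270),82)]:
    m=big(hi,c);q=np.argwhere(m)[:,::-1];P=cast(i,q,z);print("lid",q.mean(0),len(q),P.mean(0))
print("mug",cast(i,(247,304),90))
cv2.imwrite("pics/crop.png",cv2.resize(p[220:330,160:300],None,fx=5,fy=5,interpolation=cv2.INTER_CUBIC))
cv2.imwrite("pics/crop2.png",cv2.resize(p[220:330,300:510],None,fx=3.8,fy=3.8,interpolation=cv2.INTER_CUBIC))
E
```

```text
[ 22 175 187] [ 22 172 182] [ 16 133 107] [121 130 122] [ 10 116  97]Traceback (most recent call last):
  File "<stdin>", line 6, in <module>
  File "h.py", line 24, in big
    k=1+np.argmax(st[1:,4]) if near is None else 1+np.argmin(np.hypot(*(c[1:]-near).T)+1e4*(st[1:,4]<15))
                                                   ~~~~~~~~~^^^^^^^^^^^^^^^^^^^^^^^^^^^^^^^^^^^^^^^^^^^^^
    return _wrapfunc(a, 'argmin', axis=axis, out=out, **kwds)
    return bound(*args, **kwds)
ValueError: attempt to get argmin of an empty sequence
```

```bash
python3 - <<'E'
from h import *
i=manip.camera_info("top");p=cv2.imread("pics/top0.png");hsv=cv2.cvtColor(p,cv2.COLOR_BGR2HSV)
cv2.imwrite("pics/crop.png",cv2.resize(p[220:330,160:300],None,fx=5,fy=5,interpolation=cv2.INTER_CUBIC))
cv2.imwrite("pics/crop2.png",cv2.resize(p[220:330,300:510],None,fx=3.8,fy=3.8,interpolation=cv2.INTER_CUBIC))
yel=(hsv[...,0]>17)&(hsv[...,0]<35)&(hsv[...,1]>150)&(hsv[...,2]>130)
for c in [(341,266),(479,282)]:
    m=big(yel,c);q=np.argwhere(m)[:,::-1];print("yellow",q.mean(0),len(q),rect(cast(i,q,14)))
dark=(hsv[...,2]<125)&(hsv[...,1]>90)&(hsv[...,0]<20)
for c in [(341,266),(479,282)]:
    w=np.zeros(dark.shape,bool);w[c[1]-25:c[1]+25,c[0]-35:c[0]+35]=1
    q=np.argwhere(dark&w)[:,::-1];print("dark",len(q),rect(cast(i,q,12)))
hi=(hsv[...,0]>105)&(hsv[...,0]<135)&(hsv[...,1]>100)
for c,z in [((248,241),94),((249,270),82)]:
    m=big(hi,c);q=np.argwhere(m)[:,::-1];P=cast(i,q,z);print("lid",q.mean(0),len(q),P.mean(0))
print("mug",cast(i,(247,304),90))
E
```

```text
yellow [339.84482759 265.32445141] 638 (array([ 503.96588135, -158.19894409]), (112.14306640625, 52.6674690246582), np.float32(-0.1947341))
yellow [478.91788856 281.55131965] 341 (array([ 456.40258789, -576.14331055]), (80.18252563476562, 38.21381378173828), np.float32(-0.37575853))
dark 741 (array([ 503.79403687, -158.99134827]), (155.37979125976562, 84.82971954345703), np.float32(-0.19862664))
dark 368 (array([ 456.02267456, -575.19122314]), (110.79483032226562, 59.42875289916992), np.float32(-0.37347436))
lid [246.92274678 240.0944206 ] 233 [566.62798882 111.81163381  94.        ]
lid [248.48648649 270.17117117] 222 [480.76449303 106.36738746  82.        ]
mug [[383.91420414 105.83881409  90.        ]]
```

View pics/crop.png

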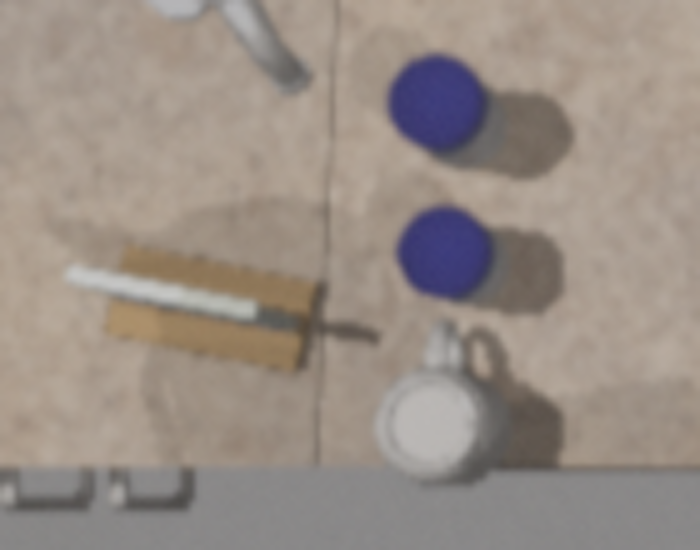

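View pics/crop2.png

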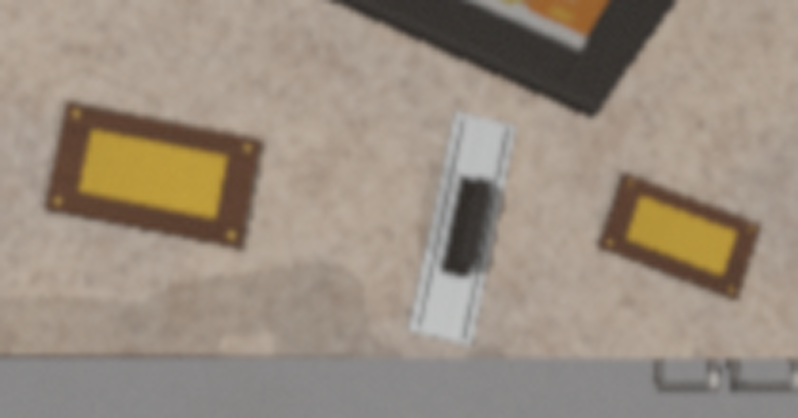

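```bash
python3 - <<'E'
from h import *
i=manip.camera_info("top");p=cv2.imread("pics/top0.png");hsv=cv2.cvtColor(p,cv2.COLOR_BGR2HSV)
w=np.zeros(p.shape[:2],bool);w[245:312,402:442]=1
print(hsv[300,418],hsv[300,400])
m=(hsv[...,1]<30)&(hsv[...,2]>135)&w
q=np.argwhere(m)[:,::-1];print(len(q),rect(cast(i,q,5)))
# stand foot by corner pixels from the crop
c=np.array([[125,245],[322,285],[300,370],[105,328]])/5+[160,220]
P=cast(i,c,12);print(P,rect(P))
w=np.zeros(p.shape[:2],bool);w[265:300,170:215]=1
m=(hsv[...,1]<40)&(hsv[...,2]>150)&w
q=np.argwhere(m)[:,::-1];print(len(q),rect(cast(i,q,112)))
d=np.load("pics/top0.npy");print(d[300,418],d[280,425],d[200,540])
# samovar cloud
ys,xs=np.mgrid[50:260:4,40:260:4]
T=np.linalg.inv(i["camera_from_world"]);K=i["intrinsics"]
D=d[ys,xs].ravel();X=np.c_[(xs.ravel()-K[0,2])/K[0,0]*D,-(ys.ravel()-K[1,2])/K[1,1]*D,-D]@T[:3,:3].T+T[:3,3]
X=X[D>0]
for lo,hi in [(100,200),(200,260),(260,320),(320,420),(420,600)]:
    k=X[(X[:,2]>lo)&(X[:,2]<hi)];
    if len(k):print(lo,k.min(0),k.max(0))
E
```

```text
[ 75   3 191] [ 15  42 169]
791 (array([ 462.64202881, -405.89935303]), (56.43262481689453, 185.38226318359375), np.float32(1.3302959))
[[491.4924291  311.75768116  12.        ]
 [467.57244034 190.8780151   12.        ]
 [416.38901948 201.85704934  12.        ]
 [441.17156458 320.83542444  12.        ]] (array([453.85974121, 256.39801025]), (123.22360229492188, 52.34105682373047), np.float32(-0.19535887))
228 (array([436.85174561, 257.26452637]), (81.10343170166016, 125.3607406616211), np.float32(0.003554225))
0.0 1346.2388 1449.4917
100 [560.9699934   88.93363207 100.02235651] [1105.42526435  770.79874748  199.81001909]
200 [571.89607694  85.86765191 200.1737452 ] [1102.90352706  704.86288609  258.12228742]
260 [598.89629282 197.32942213 277.62336888] [620.87864128 210.1351819  283.14382166]
320 [570.061464    79.81878492 349.7060693 ] [902.17319744 504.66933309 419.9281541 ]
420 [593.98679208  75.91823789 420.29358132] [914.94114432 513.99091696 566.79164777]
```

```bash
python3 - <<'E'
from h import *
i=manip.camera_info("top");d=np.load("pics/top0.npy")
ys,xs=np.mgrid[0:330:2,330:640:2]
T=np.linalg.inv(i["camera_from_world"]);K=i["intrinsics"]
D=d[ys,xs].ravel();X=np.c_[(xs.ravel()-K[0,2])/K[0,0]*D,-(ys.ravel()-K[1,2])/K[1,1]*D,-D]@T[:3,:3].T+T[:3,3]
X=X[D>0]
for y in range(-560,-100,40):
  for z0 in (30,130,230,330,430):
    k=X[(abs(X[:,1]-y)<20)&(X[:,2]>z0)&(X[:,2]<z0+100)]
    if len(k):print(y,z0,k[:,0].min().round())
E
```

```text
-560 130 621.0
-560 230 671.0
-560 330 735.0
-560 430 812.0
-520 30 555.0
-520 130 614.0
-520 230 682.0
-520 330 766.0
-520 430 825.0
-480 30 560.0
-480 130 635.0
-480 230 694.0
-480 330 770.0
-480 430 848.0
-440 30 578.0
-440 130 656.0
-440 230 716.0
-440 330 790.0
-440 430 861.0
-400 30 429.0
-400 130 671.0
-400 230 732.0
-400 330 813.0
-400 430 880.0
-360 30 616.0
-360 130 688.0
-360 230 750.0
-360 330 833.0
-360 430 895.0
-320 30 634.0
-320 130 718.0
-320 230 772.0
-320 330 865.0
-320 430 915.0
-280 30 653.0
-280 130 728.0
-280 230 786.0
-280 330 861.0
-280 430 935.0
-240 30 672.0
-240 130 736.0
-240 230 814.0
-240 330 1098.0
-200 30 689.0
-200 130 765.0
-200 230 1098.0
-200 330 1097.0
-160 30 1078.0
-160 130 1098.0
-160 230 1098.0
-160 330 1098.0
-120 30 708.0
-120 130 1098.0
-120 230 1098.0
-120 330 1099.0
```

```bash
cat >> h.py <<'E'
def go(x,y,z,yaw=None,level=True):
    s=manip.read_state();T=tool(s)
    d=T[:3,:3].T@(np.array([x,y,z])-T[:3,3])
    print("t",round(s["clock"],2),"tool shift mm",d.round(1),"yaw",round(s["eef_rot"][2],4))
    if yaw is not None:
        G=R.from_euler('xyz',[np.pi,0,yaw]); print("rotvec deg (tool)",np.degrees((R.from_matrix(T[:3,:3]).inv()*G).as_rotvec()).round(2))
E
python3 -c "
from h import *
go(455,-404,205,-.24)"
```

```text
t 0.15 tool shift mm [ 3.002e+02 -2.050e+01  1.000e-01] yaw 0.3288
rotvec deg (tool) [-4.000e-02  1.000e-02  3.259e+01]
```

Request:
play_rows:
  commands:
    - {"x": 0.03,"y": -0.002,"grip": 1}
    - {"x": 0.03,"y": -0.002}
    - {"x": 0.03,"y": -0.002}
    - {"x": 0.03,"y": -0.002}
    - {"x": 0.03,"y": -0.002}
    - {"x": 0.03,"y": -0.002}
    - {"x": 0.03,"y": -0.002}
    - {"x": 0.03,"y": -0.002}
    - {"x": 0.03,"y": -0.002}
    - {"x": 0.03,"y": -0.002}
    - {"wz": 8.15}
    - {"wz": 8.15}
    - {"wz": 8.15}
    - {"wz": 8.15}
    - {"x": 0}

```text
$.commands[0]: bad value
```

```bash
cat > wl.py <<'E'
import sys
from h import *
s=manip.read_state();p,d=manip.camera("wrist");n=sys.argv[1]
cv2.imwrite(f"pics/{n}.png",p[:,:,::-1]);np.save(f"pics/{n}_s.npy",s,allow_pickle=True)
print(s["clock"],s["eef_pos"],s["eef_rot"],s["joints"].round(2))
E
python3 wl.py w1
```

```text
0.15 [ 177.54655581 -520.36617616  205.05122695] [-3.14080795e+00 -3.00813300e-06  3.28823496e-01] [-1.31  0.3   1.52 -0.    1.32 -0.07]
```

View pics/w1.png

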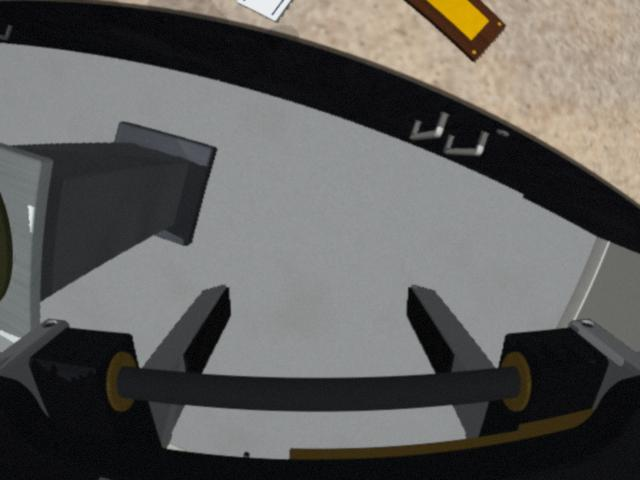

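Request:
play_rows:
  commands:
    - {"x": 0.03,"y": -0.002,"z": 0,"wx": 0,"wy": 0,"wz": 0,"grip": 1}
    - {"x": 0.03,"y": -0.002,"z": 0,"wx": 0,"wy": 0,"wz": 0,"grip": 1}
    - {"x": 0.03,"y": -0.002,"z": 0,"wx": 0,"wy": 0,"wz": 0,"grip": 1}
    - {"x": 0.03,"y": -0.002,"z": 0,"wx": 0,"wy": 0,"wz": 0,"grip": 1}
    - {"x": 0.03,"y": -0.002,"z": 0,"wx": 0,"wy": 0,"wz": 0,"grip": 1}
    - {"x": 0.03,"y": -0.002,"z": 0,"wx": 0,"wy": 0,"wz": 0,"grip": 1}
    - {"x": 0.03,"y": -0.002,"z": 0,"wx": 0,"wy": 0,"wz": 0,"grip": 1}
    - {"x": 0.03,"y": -0.002,"z": 0,"wx": 0,"wy": 0,"wz": 0,"grip": 1}
    - {"x": 0.03,"y": -0.002,"z": 0,"wx": 0,"wy": 0,"wz": 0,"grip": 1}
    - {"x": 0.03,"y": -0.002,"z": 0,"wx": 0,"wy": 0,"wz": 0,"grip": 1}
    - {"x": 0,"y": 0,"z": 0,"wx": 0,"wy": 0,"wz": 8.15,"grip": 1}
    - {"x": 0,"y": 0,"z": 0,"wx": 0,"wy": 0,"wz": 8.15,"grip": 1}
    - {"x": 0,"y": 0,"z": 0,"wx": 0,"wy": 0,"wz": 8.15,"grip": 1}
    - {"x": 0,"y": 0,"z": 0,"wx": 0,"wy": 0,"wz": 8.15,"grip": 1}
    - {"x": 0,"y": 0,"z": 0,"wx": 0,"wy": 0,"wz": 0,"grip": 1}

```text
clock: 2.08
eef_pos: [455.0, -404.7, 205.3]
eef_rot: [-3.141, 0.0, -0.239]
wrist_force: [-0.7, 0.0, 0.1]
finger_gap: 94.1
```

```bash
python3 wl.py w1
```

```text
2.075 [ 455.01745103 -404.68662605  205.25979609] [-3.14138361e+00  3.09327769e-04 -2.39341070e-01] [-0.79  0.43  1.34  0.    1.37  1.02]
```

View pics/w1.png

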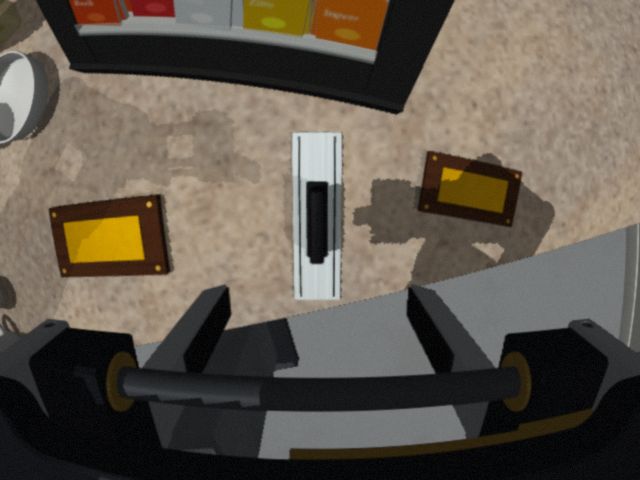

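```bash
cat > me.py <<'E'
import sys
from h import *
n=sys.argv[1]
s=np.load(f"pics/{n}_s.npy",allow_pickle=True).item();p=cv2.imread(f"pics/{n}.png");hsv=cv2.cvtColor(p,cv2.COLOR_BGR2HSV)
yel=(hsv[...,0]>17)&(hsv[...,0]<32)&(hsv[...,1]>200)&(hsv[...,2]>120)
l,st,c=cv2.connectedComponentsWithStats(yel.astype(np.uint8))[1:]
for k in range(1,len(st)):
    if st[k,4]>900:
        q=np.argwhere(l==k)[:,::-1];r=rect(wcast(s,q,14));print("yellow",c[k].round(),r)
al=(hsv[...,1]<40)&(hsv[...,2]>170)
l,st,c=cv2.connectedComponentsWithStats(al.astype(np.uint8))[1:]
for k in range(1,len(st)):
    if st[k,4]>900:
        q=np.argwhere(l==k)[:,::-1];print("bright",c[k].round(),rect(wcast(s,q,5)),rect(wcast(s,q,112)))
dk=(hsv[...,2]<105)&(hsv[...,1]>110)&(hsv[...,0]<18)
dk=cv2.morphologyEx(dk.astype(np.uint8),cv2.MORPH_CLOSE,np.ones((3,3)))
l,st,c=cv2.connectedComponentsWithStats(dk)[1:]
for k in range(1,len(st)):
    if st[k,4]>900:
        q=np.argwhere(l==k)[:,::-1];print("darkwood",c[k].round(),st[k],rect(wcast(s,q,12)))
E
python3 me.py w1
```

```text
yellow [277.  16.] (array([ 678.9420166 , -413.73501587]), (64.68821716308594, 39.1673583984375), np.float32(-0.29478776))
yellow [104. 240.] (array([ 503.56481934, -157.98216248]), (110.48564910888672, 51.00417709350586), np.float32(-0.19261444))
bright [18. 91.] (array([725.17462158, -70.92034912]), (92.88710021972656, 70.32476806640625), np.float32(-1.378155)) (array([ 669.75128174, -170.26161194]), (66.6875228881836, 50.48905944824219), np.float32(-1.3781557))
bright [314. 211.] (array([ 462.8807373 , -404.99786377]), (49.61439514160156, 180.96702575683594), np.float32(1.3299829)) (array([ 481.43948364, -410.10977173]), (35.620216369628906, 129.923828125), np.float32(1.3299831))
darkwood [467. 189.] [ 418  152  104   75 3163] (array([ 457.41372681, -574.23956299]), (114.5014419555664, 62.867637634277344), np.float32(-0.37083304))
darkwood [114. 236.] [  50  195  119   82 4746] (array([ 503.87640381, -160.71124268]), (162.04454040527344, 88.5589599609375), np.float32(-0.19529831))
```

```bash
python3 -c "
from h import *
go(462.8,-405.1,16,-.241)"
```

```text
t 2.12 tool shift mm [  7.7  -1.4 189.3] yaw -0.237
rotvec deg (tool) [-0.01  0.02  0.23]
```

Request:
play_rows:
  commands:
    - {"x": 0.0077,"y": -0.0014,"z": 0.02,"wx": 0,"wy": 0,"wz": 0,"grip": 1}
    - {"x": 0,"y": 0,"z": 0.035,"wx": 0,"wy": 0,"wz": 0,"grip": 1}
    - {"x": 0,"y": 0,"z": 0.035,"wx": 0,"wy": 0,"wz": 0,"grip": 1}
    - {"x": 0,"y": 0,"z": 0.035,"wx": 0,"wy": 0,"wz": 0,"grip": 1}
    - {"x": 0,"y": 0,"z": 0.03,"wx": 0,"wy": 0,"wz": 0,"grip": 1}
    - {"x": 0,"y": 0,"z": 0.02,"wx": 0,"wy": 0,"wz": 0,"grip": 1}
    - {"x": 0,"y": 0,"z": 0.014,"wx": 0,"wy": 0,"wz": 0,"grip": 1}
    - {"x": 0,"y": 0,"z": 0,"wx": 0,"wy": 0,"wz": 0,"grip": 0}
    - {"x": 0,"y": 0,"z": 0,"wx": 0,"wy": 0,"wz": 0,"grip": 0}
    - {"x": 0,"y": 0,"z": 0,"wx": 0,"wy": 0,"wz": 0,"grip": 0}
    - {"x": 0,"y": 0,"z": 0,"wx": 0,"wy": 0,"wz": 0,"grip": 0}
    - {"x": 0,"y": 0,"z": 0,"wx": 0,"wy": 0,"wz": 0,"grip": 0}
    - {"x": 0,"y": 0,"z": 0,"wx": 0,"wy": 0,"wz": 0,"grip": 0}
    - {"x": 0,"y": 0,"z": 0,"wx": 0,"wy": 0,"wz": 0,"grip": 0}
  squeeze: 30

```text
clock: 3.88
eef_pos: [462.9, -405.2, 16.4]
eef_rot: [-3.142, 0.0, -0.24]
wrist_force: [-0.4, -0.4, -0.4]
finger_gap: 27.3
```

Request:
play_rows:
  commands:
    - {"x": 0,"y": 0,"z": 0,"wx": 0,"wy": 0,"wz": 0,"grip": 0}
    - {"x": 0,"y": 0,"z": 0,"wx": 0,"wy": 0,"wz": 0,"grip": 0}
    - {"x": 0,"y": 0,"z": 0,"wx": 0,"wy": 0,"wz": 0,"grip": 0}
    - {"x": 0,"y": 0,"z": 0,"wx": 0,"wy": 0,"wz": 0,"grip": 0}
    - {"x": 0,"y": 0,"z": -0.02,"wx": 0,"wy": 0,"wz": 0,"grip": 0}
    - {"x": 0,"y": 0,"z": -0.03,"wx": 0,"wy": 0,"wz": 0,"grip": 0}
    - {"x": 0,"y": 0,"z": -0.02,"wx": 0,"wy": 0,"wz": 0,"grip": 0}
    - {"x": 0,"y": 0,"z": 0,"wx": 0,"wy": 0,"wz": 0,"grip": 0}

```text
clock: 4.88
eef_pos: [463.4, -405.8, 88.4]
eef_rot: [3.14, -0.003, -0.24]
wrist_force: [0.3, 1.2, -2.5]
finger_gap: 13.5
```

```bash
python3 -c "
from h import *
go(429.1,-143.8,80,1.3768)"
```

```text
t 4.88 tool shift mm [ -95.7 -246.3    7.7] yaw -0.2402
rotvec deg (tool) [ 2.000e-01 -4.000e-02 -9.265e+01]
```

Request:
play_rows:
  commands:
    - {"x": -0.012,"y": -0.0308,"z": 0,"wx": 0,"wy": 0,"wz": 0,"grip": 0}
    - {"x": -0.012,"y": -0.0308,"z": 0,"wx": 0,"wy": 0,"wz": 0,"grip": 0}
    - {"x": -0.012,"y": -0.0308,"z": 0,"wx": 0,"wy": 0,"wz": 0,"grip": 0}
    - {"x": -0.012,"y": -0.0308,"z": 0,"wx": 0,"wy": 0,"wz": 0,"grip": 0}
    - {"x": -0.012,"y": -0.0308,"z": 0,"wx": 0,"wy": 0,"wz": 0,"grip": 0}
    - {"x": -0.012,"y": -0.0308,"z": 0,"wx": 0,"wy": 0,"wz": 0,"grip": 0}
    - {"x": -0.012,"y": -0.0308,"z": 0,"wx": 0,"wy": 0,"wz": 0,"grip": 0}
    - {"x": -0.012,"y": -0.0308,"z": 0,"wx": 0,"wy": 0,"wz": 0,"grip": 0}
    - {"x": 0,"y": 0,"z": 0,"wx": 0,"wy": 0,"wz": -10.3,"grip": 0}
    - {"x": 0,"y": 0,"z": 0,"wx": 0,"wy": 0,"wz": -10.3,"grip": 0}
    - {"x": 0,"y": 0,"z": 0,"wx": 0,"wy": 0,"wz": -10.3,"grip": 0}
    - {"x": 0,"y": 0,"z": 0,"wx": 0,"wy": 0,"wz": -10.3,"grip": 0}
    - {"x": 0,"y": 0,"z": 0,"wx": 0,"wy": 0,"wz": -10.3,"grip": 0}
    - {"x": 0,"y": 0,"z": 0,"wx": 0,"wy": 0,"wz": -10.3,"grip": 0}
    - {"x": 0,"y": 0,"z": 0,"wx": 0,"wy": 0,"wz": -10.3,"grip": 0}
    - {"x": 0,"y": 0,"z": 0,"wx": 0,"wy": 0,"wz": -10.3,"grip": 0}
    - {"x": 0,"y": 0,"z": 0,"wx": 0,"wy": 0,"wz": -10.3,"grip": 0}
    - {"x": 0,"y": 0,"z": 0,"wx": 0,"wy": 0,"wz": 0,"grip": 0}

```text
clock: 7.12
eef_pos: [427.8, -142.9, 85.8]
eef_rot: [-3.14, -0.0, 1.377]
wrist_force: [-0.7, 0.2, -2.2]
finger_gap: 13.9
```

```bash
python3 -c "
from h import *
go(429.1,-143.8,17,1.3768)"; python3 wl.py w2; python3 me.py w2
```

```text
t 7.12 tool shift mm [-0.7  1.5 68.8] yaw 1.3766
rotvec deg (tool) [-0.06 -0.02 -0.01]
7.125 [ 427.84774149 -142.86193083   85.7967556 ] [-3.14046229e+00 -2.75803553e-04  1.37660901e+00] [-0.4   0.23  1.92  0.    1.   -0.21]
yellow [424. 255.] (array([ 503.80453491, -157.48771667]), (110.3745346069336, 50.875755310058594), np.float32(-0.19479156))
bright [624. 128.] (array([715.87194824, -77.45123291]), (102.93660736083984, 55.42485809326172), np.float32(-0.15849245)) (array([603.35797119, -73.90332031]), (60.56375503540039, 32.609771728515625), np.float32(-0.15849173))
bright [317. 195.] (array([ 432.35095215, -115.66325378]), (133.2814178466797, 68.16154479980469), np.float32(-0.19401908)) (array([436.5456543 , -96.38573456]), (78.41741943359375, 40.10347366333008), np.float32(-0.19401908))
darkwood [422. 234.] [  364   148   123   204 11563] (array([ 503.88998413, -157.09283447]), (157.61514282226562, 87.56092834472656), np.float32(-0.19534409))
```

View pics/w2.png

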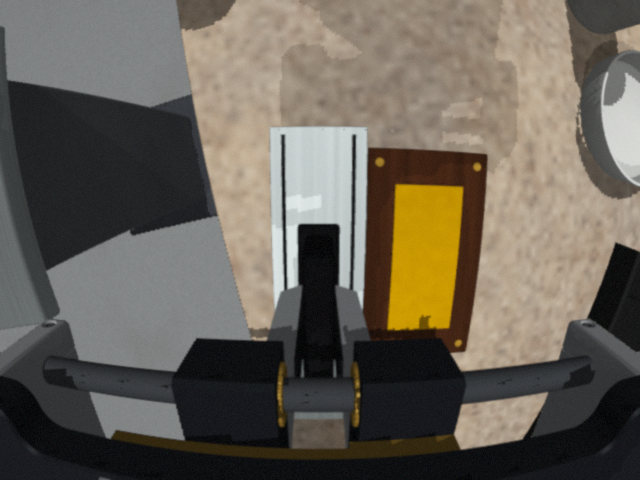

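Request:
play_rows:
  commands:
    - {"x": 0,"y": 0,"z": 0.02,"wx": 0,"wy": 0,"wz": 0,"grip": 0}
    - {"x": 0,"y": 0,"z": 0.02,"wx": 0,"wy": 0,"wz": 0,"grip": 0}
    - {"x": 0,"y": 0,"z": 0.015,"wx": 0,"wy": 0,"wz": 0,"grip": 0}
    - {"x": 0,"y": 0,"z": 0.01,"wx": 0,"wy": 0,"wz": 0,"grip": 0}
    - {"x": 0,"y": 0,"z": 0.003,"wx": 0,"wy": 0,"wz": 0,"grip": 0}
    - {"x": 0,"y": 0,"z": 0,"wx": 0,"wy": 0,"wz": 0,"grip": 0}

```text
clock: 7.92
eef_pos: [428.4, -143.1, 18.6]
eef_rot: [3.141, 0.0, 1.377]
wrist_force: [0.3, -0.6, -2.2]
finger_gap: 13.8
```

Request:
play_rows:
  commands:
    - {"x": 0,"y": 0,"z": 0.0017,"wx": 0,"wy": 0,"wz": 0,"grip": 0}
    - {"x": 0,"y": 0.002,"z": 0,"wx": 0,"wy": 0,"wz": 0,"grip": 0}
    - {"x": 0,"y": 0.002,"z": 0,"wx": 0,"wy": 0,"wz": 0,"grip": 0}
    - {"x": 0,"y": 0.001,"z": 0,"wx": 0,"wy": 0,"wz": 0,"grip": 0}
    - {"x": 0,"y": 0,"z": 0,"wx": 0,"wy": 0,"wz": 0,"grip": 0}

```text
clock: 8.55
eef_pos: [433.2, -144.0, 16.7]
eef_rot: [3.142, -0.0, 1.378]
wrist_force: [-0.4, -0.0, -2.2]
finger_gap: 14.1
```

Request:
play_rows:
  commands:
    - {"x": 0,"y": 0.001,"z": 0,"wx": 0,"wy": 0,"wz": 0,"grip": 0}
    - {"x": 0,"y": 0,"z": 0,"wx": 0,"wy": 0,"wz": 0,"grip": 0}

```text
clock: 8.8
eef_pos: [434.2, -144.2, 16.7]
eef_rot: [-3.142, -0.0, 1.378]
wrist_force: [0.4, 0.2, -1.2]
finger_gap: 14.1
```

Request:
play_rows:
  commands:
    - {"x": 0,"y": 0.0008,"z": 0.0003,"wx": 0,"wy": 0,"wz": 0,"grip": 0}
    - {"x": 0,"y": 0,"z": 0,"wx": 0,"wy": 0,"wz": 0,"grip": 0}

```text
clock: 9.05
eef_pos: [434.9, -144.3, 16.4]
eef_rot: [-3.142, -0.0, 1.378]
wrist_force: [-0.2, 0.1, -2.2]
finger_gap: 14.0
```

Request:
play_rows:
  commands:
    - {"x": 0,"y": 0.0008,"z": 0,"wx": 0,"wy": 0,"wz": 0,"grip": 0}
    - {"x": 0,"y": 0,"z": 0,"wx": 0,"wy": 0,"wz": 0,"grip": 0}

```text
clock: 9.3
eef_pos: [435.2, -144.4, 16.4]
eef_rot: [-3.14, -0.0, 1.378]
wrist_force: [-4.8, 1.2, 2.9]
finger_gap: 13.9
```

Request:
play_rows:
  commands:
    - {"x": 0,"y": 0,"z": 0,"wx": 0,"wy": 0,"wz": 0,"grip": 0.3}
    - {"x": 0,"y": 0,"z": 0,"wx": 0,"wy": 0,"wz": 0,"grip": 0.5}
    - {"x": 0,"y": 0,"z": 0,"wx": 0,"wy": 0,"wz": 0,"grip": 0.6}
    - {"x": 0,"y": 0,"z": 0,"wx": 0,"wy": 0,"wz": 0,"grip": 0.6}
    - {"x": 0,"y": 0,"z": 0,"wx": 0,"wy": 0,"wz": 0,"grip": 0.6}
    - {"x": 0,"y": 0,"z": -0.02,"wx": 0,"wy": 0,"wz": 0,"grip": 0.6}
    - {"x": 0,"y": 0,"z": -0.04,"wx": 0,"wy": 0,"wz": 0,"grip": 0.6}
    - {"x": 0,"y": 0,"z": -0.04,"wx": 0,"wy": 0,"wz": 0,"grip": 0.6}
    - {"x": 0,"y": 0,"z": -0.04,"wx": 0,"wy": 0,"wz": 0,"grip": 0.6}
    - {"x": 0,"y": 0,"z": -0.04,"wx": 0,"wy": 0,"wz": 0,"grip": 0.6}
    - {"x": 0,"y": 0,"z": -0.02,"wx": 0,"wy": 0,"wz": 0,"grip": 0.6}
    - {"x": 0,"y": 0,"z": 0,"wx": 0,"wy": 0,"wz": 0,"grip": 0.6}
    - {"x": 0,"y": 0,"z": 0,"wx": 0,"wy": 0,"wz": 0,"grip": 0.6}

```text
clock: 10.92
eef_pos: [435.3, -144.3, 215.3]
eef_rot: [-3.14, -0.0, 1.378]
wrist_force: [0.1, 0.7, 0.1]
finger_gap: 56.6
```

```bash
python3 wl.py w3; python3 me.py w3
```

```text
10.925 [ 435.33985509 -144.34356946  215.32572824] [-3.14015220e+00 -2.99357816e-04  1.37773606e+00] [-0.4   0.09  1.75 -0.    1.3  -0.21]
yellow [384. 224.] (array([ 503.78363037, -157.66627502]), (110.86193084716797, 51.12864685058594), np.float32(-0.1951257))
bright [ 57. 127.] (array([117.80340576,  -2.02360535]), (74.97605895996094, 310.521484375), np.float32(0.030186534)) (array([209.06987   , -20.78469086]), (54.377540588378906, 225.2104034423828), np.float32(0.0301857))
bright [550. 131.] (array([729.13409424, -81.13498688]), (92.22004699707031, 123.6977767944336), np.float32(0.5622121)) (array([652.44677734, -78.16142273]), (66.88397216796875, 89.71369171142578), np.float32(0.5622126))
bright [318. 217.] (array([ 434.40814209, -144.96736145]), (180.4945831298828, 51.428951263427734), np.float32(-0.18577039)) (array([ 438.69238281, -124.45684814]), (130.90638732910156, 37.29959487915039), np.float32(-0.18577039))
darkwood [382. 218.] [ 342  150   85  146 6378] (array([ 503.49731445, -157.20033264]), (157.9096221923828, 88.16259765625), np.float32(-0.19287765))
```

View pics/w3.png

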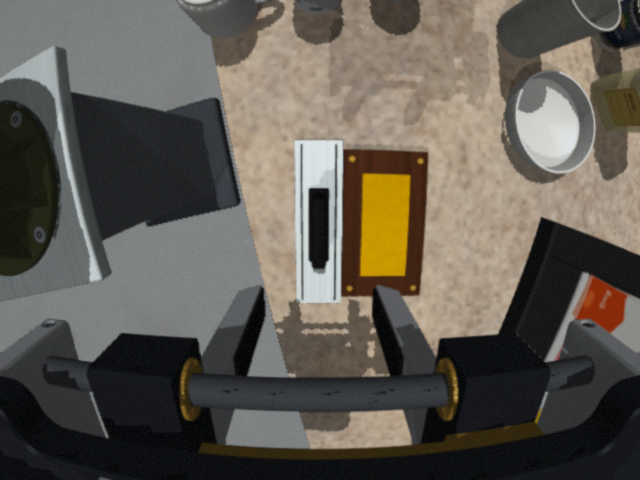

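```bash
python3 -c "
from h import *
go(405,190,240,1.3758)"
```

```text
t 10.97 tool shift mm [322.3 -93.9 -24.5] yaw 1.3777
rotvec deg (tool) [-0.11 -0.02  0.11]
```

Request:
play_rows:
  commands:
    - {"x": 0.02,"y": -0.0094,"z": -0.0124,"wx": 0,"wy": 0,"wz": 0,"grip": 0.8}
    - {"x": 0.03,"y": -0.0094,"z": -0.0124,"wx": 0,"wy": 0,"wz": 0,"grip": 1}
    - {"x": 0.034,"y": -0.0094,"z": 0,"wx": 0,"wy": 0,"wz": 0,"grip": 1}
    - {"x": 0.034,"y": -0.0094,"z": 0,"wx": 0,"wy": 0,"wz": 0,"grip": 1}
    - {"x": 0.034,"y": -0.0094,"z": 0,"wx": 0,"wy": 0,"wz": 0,"grip": 1}
    - {"x": 0.034,"y": -0.0094,"z": 0,"wx": 0,"wy": 0,"wz": 0,"grip": 1}
    - {"x": 0.034,"y": -0.0094,"z": 0,"wx": 0,"wy": 0,"wz": 0,"grip": 1}
    - {"x": 0.034,"y": -0.0094,"z": 0,"wx": 0,"wy": 0,"wz": 0,"grip": 1}
    - {"x": 0.034,"y": -0.0094,"z": 0,"wx": 0,"wy": 0,"wz": 0,"grip": 1}
    - {"x": 0.034,"y": -0.0094,"z": 0,"wx": 0,"wy": 0,"wz": 0,"grip": 1}
    - {"x": 0,"y": 0,"z": 0,"wx": 0,"wy": 0,"wz": 0,"grip": 1}

```text
clock: 12.35
eef_pos: [404.7, 190.9, 240.1]
eef_rot: [-3.14, 0.001, 1.38]
wrist_force: [-0.0, -0.1, 0.7]
finger_gap: 94.1
```

```bash
python3 wl.py w4; python3 me.py w4
```

```text
12.35 [404.65192355 190.90578368 240.10286796] [-3.13985338e+00  8.99441981e-04  1.38036788e+00] [0.36 0.04 1.74 0.   1.36 0.55]
yellow [429. 426.] (array([ 507.84014893, -137.22973633]), (69.73146057128906, 50.089229583740234), np.float32(-0.19558585))
bright [362. 153.] (array([467.0418396 , 258.42449951]), (144.9190673828125, 11.815973281860352), np.float32(-0.19649446)) (array([454.68438721, 260.16906738]), (107.47789764404297, 8.76320743560791), np.float32(-0.19649482))
bright [312. 310.] (array([376.08654785,  85.54441071]), (42.89633560180664, 66.71342468261719), np.float32(1.3838161)) (array([387.22836304, 131.9541626 ]), (31.813671112060547, 49.477394104003906), np.float32(1.3838161))
```

View pics/w4.png

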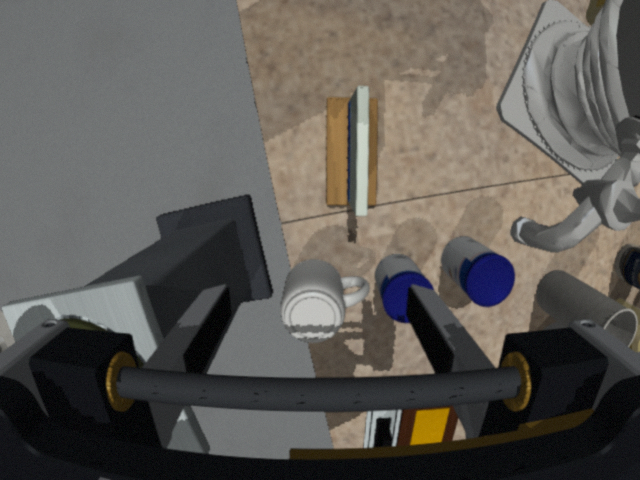

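```bash
python3 - <<'E'
from h import *
s=np.load("pics/w4_s.npy",allow_pickle=True).item()
P=wcast(s,[(327,97),(378,97),(378,206),(328,206)],12);print(rect(P))
i=manip.camera_info("top");d=np.load("pics/top0.npy")
ys,xs=np.mgrid[40:265,50:250]
T=np.linalg.inv(i["camera_from_world"]);K=i["intrinsics"]
D=d[ys,xs].ravel();X=np.c_[(xs.ravel()-K[0,2])/K[0,0]*D,-(ys.ravel()-K[1,2])/K[1,1]*D,-D]@T[:3,:3].T+T[:3,3]
X=X[D>0]
for y in range(100,440,40):
  print(y,[(z0,round(k[:,0].min())) for z0 in range(40,560,40) for k in [X[(abs(X[:,1]-y)<20)&(X[:,2]>z0)&(X[:,2]<z0+40)&(X[:,0]>510)]] if len(k)])
go(454.7,259.5,215,1.3743)
E
```

```text
(array([456.06332397, 259.89105225]), (121.27284240722656, 55.7534294128418), np.float32(-0.1761893))
100 [(40, 542), (80, 540), (120, 1097), (160, 1097), (200, 1097), (240, 1097), (320, 761), (360, 639), (400, 618)]
140 [(40, 544), (80, 544), (120, 1097), (160, 1097), (200, 1096), (240, 1098), (320, 630), (360, 629), (400, 616), (440, 666)]
180 [(40, 1076), (80, 1075), (120, 561), (160, 559), (200, 566), (240, 606), (280, 596), (320, 595), (360, 595), (400, 629), (440, 623), (480, 705)]
220 [(40, 682), (80, 1076), (120, 1097), (160, 1096), (200, 587), (240, 600), (280, 602), (320, 578), (360, 578), (400, 612), (440, 602), (480, 662), (520, 731)]
260 [(40, 662), (80, 1076), (120, 1097), (160, 1097), (200, 1096), (240, 1097), (320, 569), (360, 569), (400, 601), (440, 592), (480, 649), (520, 700)]
300 [(40, 656), (80, 1078), (120, 1096), (160, 1097), (200, 1097), (240, 1097), (320, 569), (360, 568), (400, 596), (440, 592), (480, 647), (520, 693)]
340 [(80, 1092), (120, 1097), (160, 1097), (200, 1096), (240, 1096), (320, 571), (360, 572), (440, 593), (480, 651), (520, 699)]
380 [(120, 1098), (160, 1098), (200, 1096), (240, 1097), (320, 581), (360, 582), (440, 606), (480, 671)]
420 [(120, 1097), (160, 1097), (200, 1096), (240, 1097), (320, 604), (360, 601), (440, 631), (480, 729)]
t 12.4 tool shift mm [77.9 35.8 25.1] yaw 1.3796
rotvec deg (tool) [-0.09  0.06  0.3 ]
```

Request:
play_rows:
  commands:
    - {"x": 0.0195,"y": 0.009,"z": 0,"wx": 0,"wy": 0,"wz": 0.3,"grip": 1}
    - {"x": 0.0195,"y": 0.009,"z": 0,"wx": 0,"wy": 0,"wz": 0,"grip": 1}
    - {"x": 0.0195,"y": 0.009,"z": 0,"wx": 0,"wy": 0,"wz": 0,"grip": 1}
    - {"x": 0.0195,"y": 0.009,"z": 0,"wx": 0,"wy": 0,"wz": 0,"grip": 1}
    - {"x": 0,"y": 0,"z": 0,"wx": 0,"wy": 0,"wz": 0,"grip": 1}
    - {"x": 0,"y": 0,"z": 0.025,"wx": 0,"wy": 0,"wz": 0,"grip": 1}
    - {"x": 0,"y": 0,"z": 0.03,"wx": 0,"wy": 0,"wz": 0,"grip": 1}
    - {"x": 0,"y": 0,"z": 0.025,"wx": 0,"wy": 0,"wz": 0,"grip": 1}
    - {"x": 0,"y": 0,"z": 0,"wx": 0,"wy": 0,"wz": 0,"grip": 1}

```text
clock: 13.52
eef_pos: [454.9, 257.6, 159.9]
eef_rot: [-3.139, 0.002, 1.372]
wrist_force: [-0.5, -0.5, 0.5]
finger_gap: 93.6
```

```bash
python3 wl.py w5; python3 me.py w5;  python3 -c "
from h import *
go(454.7,259.5,65,1.3743)"
```

```text
13.525 [454.93223639 257.60309377 159.94233628] [-3.13899309e+00  2.07765091e-03  1.37173517e+00] [ 0.45  0.28  1.65 -0.    1.21  0.64]
bright [317. 263.] (array([447.60083008, 230.4831543 ]), (143.19906616210938, 11.960335731506348), np.float32(-0.19492102)) (array([454.8838501 , 262.98922729]), (97.31053161621094, 8.127620697021484), np.float32(-0.1949215))
t 13.57 tool shift mm [ 1.3 -1.1 96.4] yaw 1.3718
rotvec deg (tool) [-0.04  0.04 -0.14]
```

View pics/w5.png

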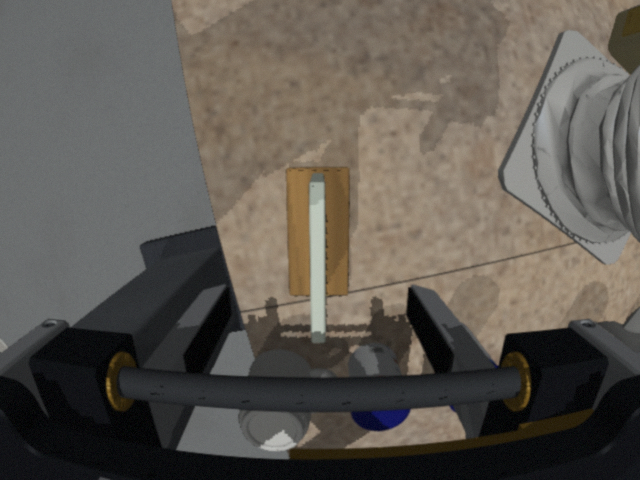

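Request:
play_rows:
  commands:
    - {"x": 0.0013,"y": -0.0005,"z": 0.02,"wx": 0,"wy": 0,"wz": -0.1,"grip": 1}
    - {"x": 0,"y": 0,"z": 0.025,"wx": 0,"wy": 0,"wz": 0,"grip": 1}
    - {"x": 0,"y": 0,"z": 0.025,"wx": 0,"wy": 0,"wz": 0,"grip": 1}
    - {"x": 0,"y": 0,"z": 0.02,"wx": 0,"wy": 0,"wz": 0,"grip": 1}
    - {"x": 0,"y": 0,"z": 0.005,"wx": 0,"wy": 0,"wz": 0,"grip": 1}
    - {"x": 0,"y": 0,"z": 0,"wx": 0,"wy": 0,"wz": 0,"grip": 0}
    - {"x": 0,"y": 0,"z": 0,"wx": 0,"wy": 0,"wz": 0,"grip": 0}
    - {"x": 0,"y": 0,"z": 0,"wx": 0,"wy": 0,"wz": 0,"grip": 0}
    - {"x": 0,"y": 0,"z": 0,"wx": 0,"wy": 0,"wz": 0,"grip": 0}
    - {"x": 0,"y": 0,"z": 0,"wx": 0,"wy": 0,"wz": 0,"grip": 0}
    - {"x": 0,"y": 0,"z": 0,"wx": 0,"wy": 0,"wz": 0,"grip": 0}
    - {"x": 0,"y": 0,"z": 0,"wx": 0,"wy": 0,"wz": 0,"grip": 0}
    - {"x": 0,"y": 0,"z": 0,"wx": 0,"wy": 0,"wz": 0,"grip": 0}
    - {"x": 0,"y": 0,"z": 0,"wx": 0,"wy": 0,"wz": 0,"grip": 0}
    - {"x": 0,"y": 0,"z": 0,"wx": 0,"wy": 0,"wz": 0,"grip": 0}
    - {"x": 0,"y": 0,"z": 0,"wx": 0,"wy": 0,"wz": 0,"grip": 0}
    - {"x": 0,"y": 0,"z": 0,"wx": 0,"wy": 0,"wz": 0,"grip": 0}
  squeeze: 40

```text
clock: 15.7
eef_pos: [455.5, 260.3, 66.1]
eef_rot: [-3.141, 0.0, 1.374]
wrist_force: [-0.4, -0.4, -3.3]
finger_gap: 9.7
```

```bash
python3 wl.py w6
```

```text
15.7 [455.46271917 260.3032649   66.09445362] [-3.14130878e+00  2.32724636e-04  1.37421475e+00] [ 0.45  0.41  1.73 -0.    1.01  0.65]
```

View pics/w6.png

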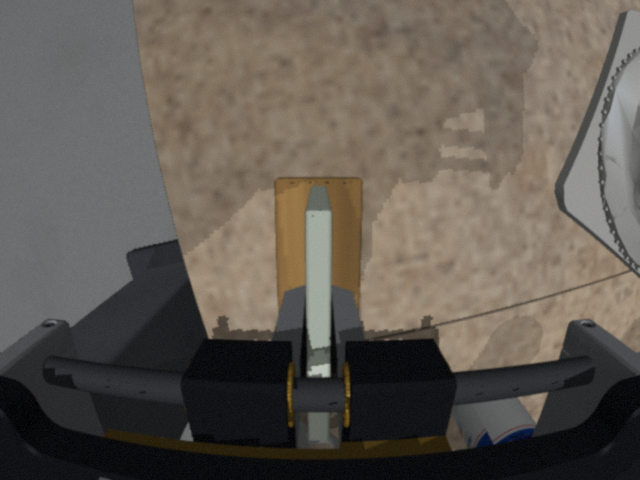

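```bash
python3 - <<'E'
from h import *
s=np.load("pics/w6_s.npy",allow_pickle=True).item();T=np.linalg.inv(tool(s))
f=lambda px,z:((T@np.r_[wcast(s,px,z)[0],1])[:3]).round(1)
print("foot far",f((276,178),12),f((362,178),12),f((319,178),12))
print("panel far top",f((306,210),112),f((331,210),112), f((319,187),12))
print("panel near top",f((319,442),112))
i=manip.camera_info("top")
E
```

```text
foot far [ 59.9 -26.5  54.1] [60.  27.4 54.1] [59.8  0.5 54.1]
panel far top [ 54.9  -4.5 -45.9] [ 54.9   4.6 -45.9] [54.1  0.5 54.1]
panel near top [-55.7   0.4 -45.9]
```

Request:
play_rows:
  commands:
    - {"x": 0,"y": 0,"z": -0.006,"wx": 0,"wy": 0,"wz": 0,"grip": 0}
    - {"x": 0,"y": 0,"z": -0.012,"wx": 0,"wy": 0,"wz": 0,"grip": 0}
    - {"x": 0,"y": -0.006,"z": -0.02,"wx": 0,"wy": 0,"wz": 0,"grip": 0}
    - {"x": 0,"y": -0.006,"z": -0.02,"wx": 0,"wy": 0,"wz": 0,"grip": 0}
    - {"x": 0,"y": -0.006,"z": -0.02,"wx": 0,"wy": 0,"wz": 0,"grip": 0}
    - {"x": 0,"y": -0.006,"z": -0.02,"wx": 0,"wy": 0,"wz": 0,"grip": 0}
    - {"x": 0,"y": -0.006,"z": -0.018,"wx": 0,"wy": 0,"wz": 0,"grip": 0}
    - {"x": 0,"y": 0,"z": -0.01,"wx": 0,"wy": 0,"wz": 0,"grip": 0}
    - {"x": 0,"y": 0,"z": 0,"wx": 0,"wy": 0,"wz": 0,"grip": 0}

```text
clock: 16.88
eef_pos: [426.5, 266.3, 193.0]
eef_rot: [3.14, -0.001, 1.374]
wrist_force: [-0.1, -0.2, -2.6]
finger_gap: 10.0
```

```bash
python3 wl.py w7; python3 -c "
from h import *
go(503.8,-157.6,200,1.3758)"
```

```text
16.875 [426.50423434 266.28944331 192.97700705] [ 3.14045407e+00 -9.10395804e-04  1.37418517e+00] [ 0.49  0.2   1.67 -0.    1.27  0.68]
t 16.93 tool shift mm [-400.4  158.8   -7.8] yaw 1.3741
rotvec deg (tool) [ 0.01 -0.   -0.1 ]
```

View pics/w7.png

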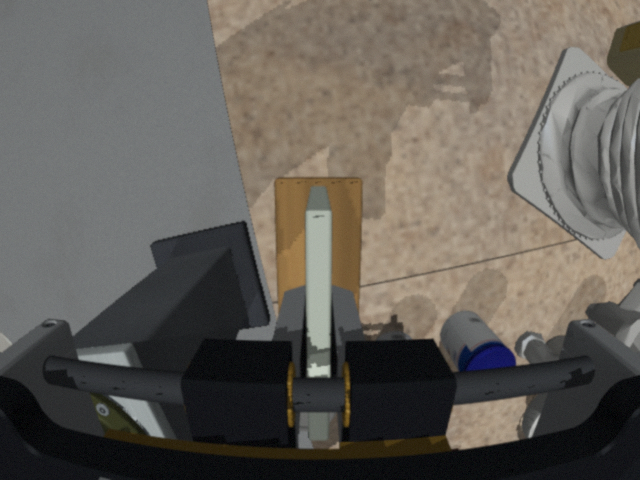

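Request:
play_rows:
  commands:
    - {"x": -0.015,"y": 0.002,"z": -0.004,"wx": 0,"wy": 0,"wz": 0,"grip": 0}
    - {"x": -0.025,"y": 0.004,"z": -0.004,"wx": 0,"wy": 0,"wz": 0,"grip": 0}
    - {"x": -0.025,"y": 0.004,"z": 0,"wx": 0,"wy": 0,"wz": 0,"grip": 0}
    - {"x": -0.025,"y": 0.004,"z": 0,"wx": 0,"wy": 0,"wz": 0,"grip": 0}
    - {"x": -0.025,"y": 0.004,"z": 0,"wx": 0,"wy": 0,"wz": 0,"grip": 0}
    - {"x": -0.025,"y": 0.004,"z": 0,"wx": 0,"wy": 0,"wz": 0,"grip": 0}
    - {"x": -0.025,"y": 0.004,"z": 0,"wx": 0,"wy": 0,"wz": 0,"grip": 0}
    - {"x": -0.025,"y": 0.004,"z": 0,"wx": 0,"wy": 0,"wz": 0,"grip": 0}
    - {"x": -0.025,"y": 0.004,"z": 0,"wx": 0,"wy": 0,"wz": 0,"grip": 0}
    - {"x": -0.025,"y": 0.004,"z": 0,"wx": 0,"wy": 0,"wz": 0,"grip": 0}
    - {"x": -0.025,"y": 0.015,"z": 0,"wx": 0,"wy": 0,"wz": 0,"grip": 0}
    - {"x": -0.025,"y": 0.015,"z": 0,"wx": 0,"wy": 0,"wz": 0,"grip": 0}
    - {"x": -0.025,"y": 0.015,"z": 0,"wx": 0,"wy": 0,"wz": 0,"grip": 0}
    - {"x": -0.025,"y": 0.02,"z": 0,"wx": 0,"wy": 0,"wz": 0,"grip": 0}
    - {"x": -0.025,"y": 0.02,"z": 0,"wx": 0,"wy": 0,"wz": 0,"grip": 0}
    - {"x": -0.025,"y": 0.02,"z": 0,"wx": 0,"wy": 0,"wz": 0,"grip": 0}
    - {"x": -0.01,"y": 0.015,"z": 0,"wx": 0,"wy": 0,"wz": 0,"grip": 0}
    - {"x": 0,"y": 0,"z": 0,"wx": 0,"wy": 0,"wz": 0,"grip": 0}

```text
clock: 19.18
eef_pos: [502.5, -158.0, 199.6]
eef_rot: [-3.14, -0.0, 1.373]
wrist_force: [-0.8, 0.5, -2.5]
finger_gap: 9.9
```

```bash
python3 -c "
from h import *
go(503.8,-157.6,125,1.3758)"
```

```text
t 19.18 tool shift mm [ 0.6  1.3 74.6] yaw 1.3729
rotvec deg (tool) [-0.08 -0.01 -0.17]
```

Request:
play_rows:
  commands:
    - {"x": 0.0006,"y": 0.001,"z": 0.02,"wx": 0,"wy": 0,"wz": -0.1,"grip": 0}
    - {"x": 0,"y": 0,"z": 0.025,"wx": 0,"wy": 0,"wz": 0,"grip": 0}
    - {"x": 0,"y": 0,"z": 0.02,"wx": 0,"wy": 0,"wz": 0,"grip": 0}
    - {"x": 0,"y": 0,"z": 0.009,"wx": 0,"wy": 0,"wz": 0,"grip": 0}
    - {"x": 0,"y": 0,"z": 0,"wx": 0,"wy": 0,"wz": 0,"grip": 0}

```text
clock: 19.8
eef_pos: [503.7, -156.3, 126.2]
eef_rot: [-3.141, -0.0, 1.376]
wrist_force: [-0.1, -0.9, -2.6]
finger_gap: 9.5
```

```bash
python3 wl.py w8;python3 -c "
from h import *
go(503.8,-157.6,90,1.3758)
p,d=manip.camera('scene');cv2.imwrite('pics/s8.png',cv2.resize(p[180:380,230:500,::-1],None,fx=2.9,fy=2.9))
p,d=manip.camera('top');cv2.imwrite('pics/t8.png',cv2.resize(p[200:340,220:460,::-1],None,fx=3.3,fy=3.3))"
```

```text
19.8 [ 503.67912575 -156.34613544  126.22805881] [-3.14093419e+00 -1.28544500e-04  1.37611832e+00] [-0.37  0.33  1.68  0.    1.14 -0.18]
t 19.85 tool shift mm [-1.1 -0.  36.8] yaw 1.3761
rotvec deg (tool) [0.02 0.   0.02]
```

View pics/w8.png

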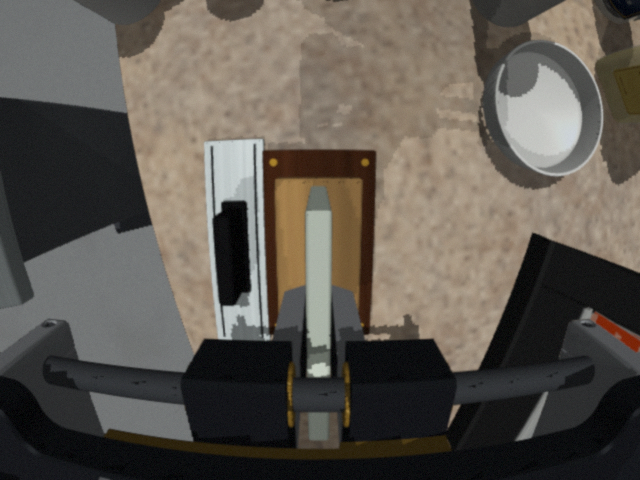

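View pics/s8.png

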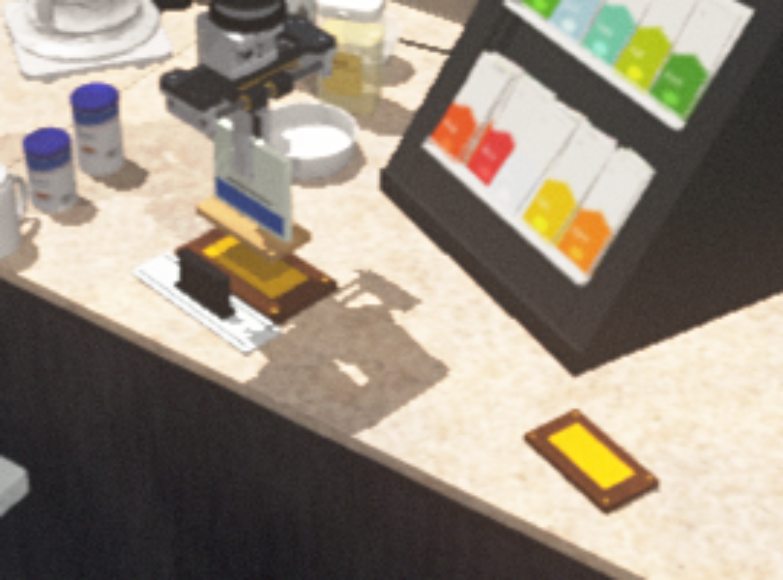

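View pics/t8.png

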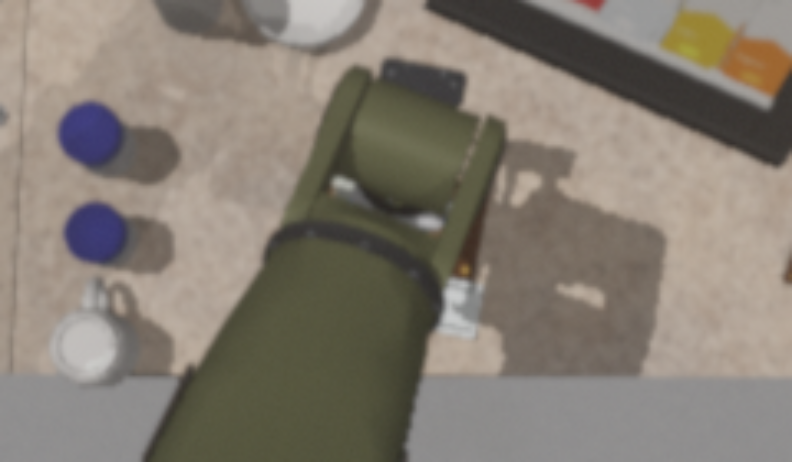

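```bash
python3 - <<'E'
from h import *
s=np.load("pics/w8_s.npy",allow_pickle=True).item();T=np.linalg.inv(tool(s))
f=lambda px,z:((T@np.r_[wcast(s,px,z)[0],1])[:3]).round(1)
print(f((264,151),12),f((377,151),12),"bar",f((206,142),5),f((263,139),5),"foot",f((276,178),126.2-54.1),f((362,178),126.2-54.1))
go(503.8,-157.6,90,1.3758)
E
```

```text
[ 77.6 -42.6 114.3] [ 77.7  46.2 114.2] bar [ 87.  -92.2 121.3] [ 87.4 -44.3 121.3] foot [ 59.9 -26.5  54.2] [60.  27.4 54.1]
t 19.95 tool shift mm [-1.  -0.4 37.1] yaw 1.376
rotvec deg (tool) [0.07 0.01 0.01]
```

Request:
play_rows:
  commands:
    - {"x": -0.0013,"y": 0.0003,"z": 0.008,"wx": 0,"wy": 0,"wz": 0,"grip": 0}
    - {"x": 0,"y": 0,"z": 0.01,"wx": 0,"wy": 0,"wz": 0,"grip": 0}
    - {"x": 0,"y": 0,"z": 0.008,"wx": 0,"wy": 0,"wz": 0,"grip": 0}
    - {"x": 0,"y": 0,"z": 0.006,"wx": 0,"wy": 0,"wz": 0,"grip": 0}
    - {"x": 0,"y": 0,"z": 0.0035,"wx": 0,"wy": 0,"wz": 0,"grip": 0}
    - {"x": 0,"y": 0,"z": 0,"wx": 0,"wy": 0,"wz": 0,"grip": 0}
    - {"x": 0,"y": 0,"z": 0,"wx": 0,"wy": 0,"wz": 0,"grip": 0}
    - {"x": 0,"y": 0,"z": 0,"wx": 0,"wy": 0,"wz": 0,"grip": 0}

```text
clock: 20.95
eef_pos: [504.2, -157.9, 91.0]
eef_rot: [3.141, 0.0, 1.376]
wrist_force: [-0.2, 0.2, -2.7]
finger_gap: 10.0
```

```bash
python3 wl.py w9;python3 -c "
from h import *
go(503.8,-157.6,90,1.3758)
p,d=manip.camera('scene');cv2.imwrite('pics/s9.png',cv2.resize(p[220:320,260:400,::-1],None,fx=5.5,fy=5.5,interpolation=cv2.INTER_CUBIC))"
```

```text
20.95 [ 504.24692895 -157.90290783   90.99726633] [3.14113453e+00 6.01025922e-05 1.37600719e+00] [-0.37  0.38  1.7   0.    1.06 -0.18]
t 21.0 tool shift mm [ 0.2 -0.5  0.9] yaw 1.376
rotvec deg (tool) [0.02 0.   0.01]
```

View pics/w9.png

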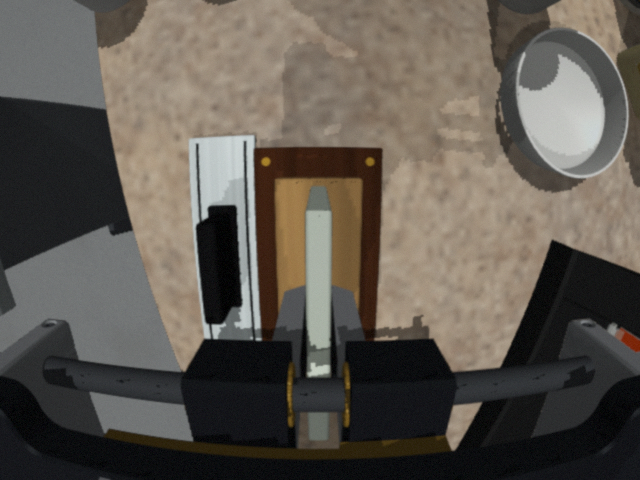

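View pics/s9.png

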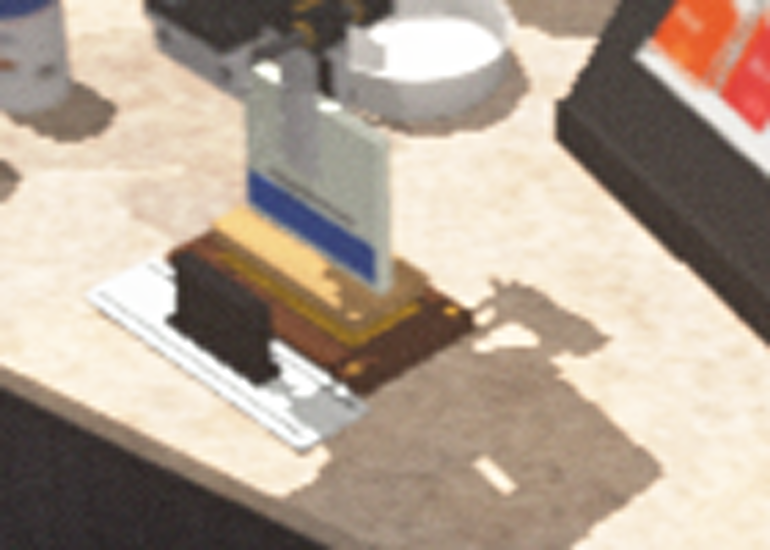

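```bash
python3 - <<'E'
from h import *
s=np.load("pics/w9_s.npy",allow_pickle=True).item();T=np.linalg.inv(tool(s))
f=lambda px,z:((T@np.r_[wcast(s,px,z)[0],1])[:3]).round(1)
print(f((255,149),12),f((383,149),12),"studs",f((266,161),12),f((370,161),12),"bar",f((189,138),5),f((254,135),5))
st=manip.read_state();print(st["qd"].round(4),st["wrist_force"],st["finger_gap"])
E
```

```text
[ 78.9 -43.8  79. ] [79.  44.8 79. ] studs [ 70.3 -36.2  79. ] [70.3 35.8 79. ] bar [ 89.5 -94.6  85.9] [ 89.1 -45.6  86. ]
[-0.0004  0.0014  0.0013 -0.0005 -0.0008 -0.0004] [ 0.01585211 -0.52224027 -2.34072428] 9.88548459185845
```

```bash
python3 -c "
from h import *
print(manip.sign_off())"
```

```text
the job is handed in; nothing more can be done
None
```

The job is handed in at about 21 s: the straightedge is laid and released, and the arm is still holding the sign stand above the pad. `sign_off()` gave no verdict, so the results below are my own camera and arm readings.

- **Straightedge:** I gripped it by its black grip, set it on the counter and slid it in until it touched the plinth's near edge (about 5 N), then let go. Its centre measures 70.2 to 70.5 mm from the plinth's, about 1 mm off centre along the edge. It is within 0.01 rad of parallel.
- **Sign stand:** I gripped it by the panel at a 40 N grip setting and lifted it over the row with its underside about 130 mm up. Pictures before and after the lift showed no slip in the grip.
- **Final hold:** The stand is about 11 mm above the pad and level, with yaw matching to within 0.01 rad. It is centred to about 1 mm, and the joint speeds read about zero.
- **Row:** The tins and mug looked unmoved in a top view taken after the crossing; I did not measure their positions again.

**Disagreement:** pad and plinth outlines gave slightly different centres. They differed by about 1 mm in most views and by nearly 3 mm in the first one, where the plinth was near the edge of the picture. I went mainly by the pad outline, which agreed across all clear views. No check failed.

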